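# Fit the filter disc into the lamp head

## Robot

A 6-joint arm with a two-finger parallel gripper is mounted at the origin on a cart in front of the work surface, level with it; the furniture and walls round the work are solid. World frame = base frame: x ahead of the robot, y to its left, z up, the work surface at z = 0. Lengths are in mm, angles in rad, forces in N, time in s.
With the tool pointing down it reaches from about 350 to 875 mm from the base axis. Payload 4.2 kg.
Tool frame: the origin (TCP) lies midway between the tips of the shut fingers; the grasp point (between the pads) lies hold_point_z behind it (hold_point_z is the distance from the TCP to the grasp point, in mm); z points along the fingers, y is the line along which they close (so a half turn about z gives the same grasp; the last joint's range is limited). The gripper opens to 85 mm and grips with 20 to 120 N. Pads are 22 mm wide; open, the fingers measure 114 mm over their backs; the gripper's body (76 mm by 85 mm) begins 54 mm behind the grasp point. The pads swing forward as they close: fully open they stand 13 mm farther back than shut.
Start: joints at [1.414, 0.385, 0.008, 0, -1.194, -0.259], TCP at [252.418, 571.738, 231.312] pointing down, gripper open.
Joint ranges: [-3.14, 3.14], [-1.21, 2.06], [-1.07, 1.41], [-3.16, 2.05], [-2.99, -0.16], [-3.1, 3.1]. Speed limits (rad/s): [2.79, 2.79, 3.14, 3.14, 3.14, 3.14].

## Interface

Orientations are given as a unit quaternion [x, y, z, w].
In Python, from plant import * gives the robot as it stands. The module is installed in compiled form; this text tells all that it offers.
- The arm moves only by the tool jog_arm, never from a script. Its argument "rows" is a list of rows, each a list of 4 numbers: the shift along the tool's x, y, z normalised to -1 to 1, where 1 is 15 cm, then the turn about the tool's z normalised to -1 to 1, where 1 is 60 degrees. In form: [[tx, ty, tz, turn], ...]. A call has 1 to 10 rows; each row is the pose to reach, as a shift and turn from the pose commanded when the call began, along the tool's axes at that moment; what a row does not reach only later rows make up. A row lasts 1/12 s, in which the tool goes at most 41.7 mm and 7.16 degrees, less where a joint would pass 70% of its speed; a pose out of reach is approached as far as the arm can. A call with a number of a shift or a turn outside -1 to 1 is refused whole. A call with a gripper value outside its range is refused whole. "fingers" is the gripper command: -1 is fully open, 1 is shut, values between are in proportion, set as the call begins (left out, the last holds). The fingers move at their own pace and stop on an object; the grip force is fixed at half the most. Time passes only in rows, so rows that repeat a pose let the fingers close. It gives the time, the measured TCP pose, the force, the opening and the grip force at its end, in the units of the state.
- get_state(): the state, without advancing time (a new reading comes with each control period).
- capture(name): name is "scene" or "top"; returns a dict with "frame" (384x512x3 uint8, red, green, blue), "depth" (384x512 float32, mm along the optical axis (not along the pixel's ray), 0 where there is no reading), "mtx" (3x3 intrinsics, pixels), "k1" (the pictures are not rectified: a ray, as slopes to the right and down, at radius r is drawn at 1 + k1 r^2 times it, then the intrinsics apply), "R" (3x3) and "t" (3): a world point X has camera coordinates R X + t. Camera axes: x right, y down, z forward; pixel columns grow to the right and rows downward; lengths in mm; the calibration is good to about 2 mm. A picture is of the moment at which its call begins.
- sign_off(): hands the job in; it is judged then, once.
The state is a dict: "time": time; "joints": joint angles; "joint_velocities": joint speeds; "tau": joint torques, N m; "tool_pos": TCP position; "tool_rot": TCP orientation; "ft_force": force on the tool from outside, world axes, zero at the start; "ft_torque": the same for the moment, N m; "finger_gap": opening from 0.0 (shut) to 1.0 (fully open); "grasp_force": force on a finger pad.
Only numpy, scipy, OpenCV 4.12 (cv2) and the standard library are available. Lean on these libraries where they do the work, as an engineer would, in place of code of your own. Each camera call takes 0.05 s, during which the arm holds its last target. There are 200 camera calls.

## Task

Fit the orange filter disc into the round recess of the LED lamp head: push it off the level landing and down the slope, leading edge first, until that edge is under the fixed dark lip and against the stop, the rear edge still up on the red spring catch; then press the rear half down until the disc lies flat on its seat and the catch has snapped out over it. Leave the vial, the petri dish and the timer beside the lamp head where they are.

Things in the scene. Friction and masses are not known exactly. Their poses are not given: they have to be found in the camera images.
- lamp_head: LED lamp head, fixed. Origin on the bench under the centre of the round recess; own x runs from landing to lip, z up. 130 mm wide. Level landing: x -190 to -62 mm, top at z 36.6 mm, 7 mm high rails along its sides (inner faces y +-58), ends open. From x -62 the top slopes down towards +x at 16.3 degrees (0.285 rad), past the recess, to seat height at x +29 mm
- slope_top (a point): middle of the edge between landing and slope: lamp_head x -62, z 36.6 mm. A disc pushed past it tips by itself onto the slope, tilted nose down; it does not slide down by itself. Push it on, along the slope, with fingertips on its rear rim
- seat (a point): centre of the seat, on the axis of the recess, 10 mm above the bench; the disc's underside comes to rest here. The recess is round, 65 mm in diameter, with a level floor (the seat) and an upright wall: 18 mm high at the rear (rim at x -32.5, z 28 mm), falling with the slope to nothing at the front
- lip_edge (a point): middle of the inner lower edge of the fixed dark lip, 44 mm wide, over the front of the recess from lamp_head x +24.5 mm outward. Underside 10 mm above the seat (z 20 mm), top at z 26.5 mm. Below it an upright horseshoe stop of the recess's radius: the disc, sliding on the slope, goes under the lip and meets the stop with its origin at about x +1.5 mm
- catch (a joint): red spring catch, 16 mm wide, in the rear wall of the recess; nose at lamp_head x -25.5, z 18.5 to 27 mm. 0 m = fully out (7 mm), 0.009 m = pushed in. Top bevelled 55 degrees: pressing the disc's rear edge down (about 4 N there, 6 to 10 N near the middle; its weight is not enough) drives it in; it then springs out 1.5 mm above the disc
- filter_disc: loose filter disc, 60 mm in diameter, 7 mm thick, about 60 g: orange window in a black ring, both faces alike. It starts lying flat on the landing. Origin at the centre of its underside, own z is the disc's axis
- vial_blue: glass vial with blue cap, 31 mm across, 60 mm high, standing beside the lamp head; origin at the centre of its foot. Bystander
- petri: glass petri dish, 59 mm across, 14 mm high, on the bench beside the lamp head; origin at the centre of its underside. Bystander
- bench_timer: small white timer with coloured keys, 64 x 64 x 19 mm, on the bench beside the lamp head; origin at the centre of its underside. Bystander
There are look-alikes about, which are no part of the job. Of the things like the filter_disc, leave any that is brown, turquoise or white; of the rest the larger one is meant.

How it is judged:
By the outcome, as a careful person would: the job done as asked, in the order asked, and still so for the second after the job is handed in, with the robot touching nothing.
It also fails if it takes over 48 s, if anything falls off the work surface, if the arm or the gripper's body presses on something with over 40 N, if the wrist force passes 120 N, or if a joint passes its speed limit or range.

## Working session

There is one attempt and no reset: what is moved stays moved. The work goes in short steps, Python scripts to look and compute and a tool call to move; the robot and the scene stay as the last step left them, time stands still between calls to the robot, and variables do not carry over. Pictures are saved under pics/ and viewed, at most 11 in all, crops included, and the job is handed in when it is done.

Besides the shell and the picture viewer there is one more tool, called by a JSON object that holds its "method" and its "body". jog_arm: Moves the arm, as the interface text tells. Its arguments: {"type":"object","properties":{"rows":{"type":"array"},"fingers":{"type":"number"}},"required":["rows"]}

```bash
mkdir -p pics
cat > h.py <<'E'
from plant import *
import numpy as np, cv2
def snap(n,f=None):
    c=capture(n)
    if f: cv2.imwrite('pics/'+f,c['frame'][:,:,::-1])
    return c
def ray(c,u,v):
    m=c['mtx']; d=np.array([(u-m[0,2])/m[0,0],(v-m[1,2])/m[1,1]]); s=d.copy()
    for _ in range(10): s=d/(1+c['k1']*(s@s))
    R=np.array(c['R']);t=np.array(c['t'])
    return -R.T@t, R.T@np.array([s[0],s[1],1])
def onz(c,u,v,z):
    o,d=ray(c,u,v); return o+d*(z-o[2])/d[2]
def dep(c,u,v):
    o,d=ray(c,u,v); return o+d*c['depth'][int(v),int(u)]
E
python3 - <<'E'
from h import *
a=snap('scene');b=snap('top')
cv2.imwrite('pics/s.png',a['frame'][:,:,::-1]);cv2.imwrite('pics/t.png',b['frame'][:,:,::-1])
print(get_state())
for c in(a,b):print(c['mtx'],c['k1'],c['R'],c['t'])
E
```

```text
{'time': 0.1, 'joints': array([ 1.41360067e+00,  3.85444794e-01,  6.78496450e-03, -3.96577932e-04,
       -1.19400135e+00, -2.58575715e-01]), 'joint_velocities': array([ 0.00235426, -0.00217547,  0.00416751,  0.00089191, -0.0008268 ,
        0.00142006]), 'tau': array([-1.57263398e-04, -3.93320811e+01,  1.88927400e+01,  4.19797182e+00,
       -2.59256565e-03,  8.83971552e-06]), 'tool_pos': array([252.23425995, 571.28448526, 230.3665176 ]), 'tool_rot': array([ 9.78453940e-01, -2.06463034e-01, -1.36829508e-04,  9.40565291e-04]), 'ft_force': array([ 0.00156935, -0.3718423 ,  0.11562748]), 'ft_torque': array([ 0.01166168, -0.05795943, -0.03173172]), 'grasp_force': 0.0, 'finger_gap': 1.0029478265665104}
[[394.59746754   0.         256.09525787]
 [  0.         394.59746754 192.63784787]
 [  0.           0.           1.        ]] 0.028865580948383887 [[-0.71734995 -0.69670589 -0.00315349]
 [-0.2747454   0.28704001 -0.9176726 ]
 [ 0.64025308 -0.65742599 -0.39732488]] [384.35103232 186.91058608 515.39515585]
[[354.27694082   0.         254.38839614]
 [  0.         354.27694082 189.66240932]
 [  0.           0.           1.        ]] 0.01983586384083966 [[ 0.01448312 -0.99975129 -0.01695848]
 [-0.99471662 -0.01268215 -0.10187254]
 [ 0.10163213  0.01834431 -0.9946529 ]] [ -5.85472612 543.99287221 841.9876977 ]
```

View pics/s.png

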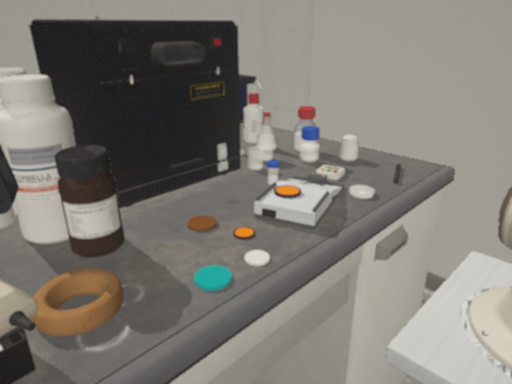

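View pics/t.png

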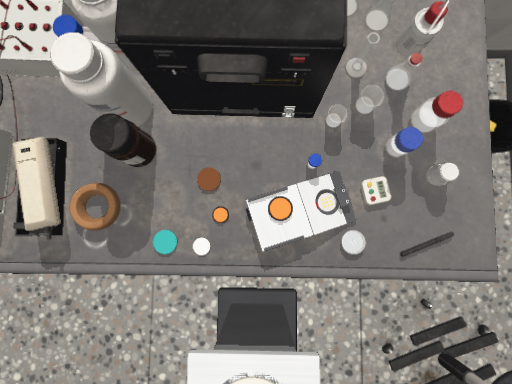

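The top view shows the lamp head around (300,212). The larger orange disc is on its landing at (280,208), the recess is at (327,202) and the dark lip is at the right, near (345,195). The small orange disc at (220,214) is a decoy. The vial cap is at (315,160), the timer at (376,190) and the petri dish at (353,242).

Run:
```python
from h import *
c=snap('top')
f=c['frame'];hsv=cv2.cvtColor(f,cv2.COLOR_RGB2HSV)
m=cv2.inRange(hsv,(5,180,150),(20,255,255))
n,l,s,ce=cv2.connectedComponentsWithStats(m)
for i in range(1,n):
    if s[i,4]>30: print('orange',s[i],ce[i],onz(c,*ce[i],43.6))
m=cv2.inRange(hsv,(0,0,190),(180,40,255)); m[:, :240]=0;m[:,360:]=0;m[:165]=0;m[252:]=0
m=cv2.morphologyEx(m,cv2.MORPH_CLOSE,np.ones((3,3)))
cs=cv2.findContours(m,cv2.RETR_EXTERNAL,cv2.CHAIN_APPROX_NONE)[0]
k=max(cs,key=cv2.contourArea);r=cv2.minAreaRect(k);print(r)
for p in cv2.boxPoints(r):print(p,onz(c,*p,30)[:2],dep(c,*np.clip(p,0,380)))
o=cv2.resize(f[160:260,235:400],None,fx=4.8,fy=4.8,interpolation=cv2.INTER_CUBIC)
cv2.imwrite('pics/t2.png',o[:,:,::-1])
for u,v in((327,202),(280,208),(262,240),(305,225),(342,190)):print(u,v,dep(c,u,v))
```

```text
((296.03656005859375, 211.69898986816406), (53.952701568603516, 88.38204956054688), 72.47443389892578)
[245.77333 199.2821 ] [519.90433683  22.21540291] [522.23623534  23.54383387  -1.30314023]
[330.05295 172.66751] [ 587.9921015  -183.21664215] [ 592.70547387 -189.22817511   -0.72430679]
[346.2998  224.11588] [ 463.15098635 -221.23195148] [ 463.36752008 -227.18719549    5.15757028]
[262.02017 250.73047] [396.48090794 -18.97064926] [396.96650069 -18.93312586  37.083247  ]
327 202 [ 517.38822507 -179.26022017    8.91267669]
280 208 [498.94748827 -60.57261339  45.79504153]
262 240 [422.19187951 -18.58909679  34.61344946]
305 225 [ 459.4850147  -121.0625041    37.83149967]
342 190 [ 545.48362274 -211.41004831   31.92390729]
```

View pics/t2.png

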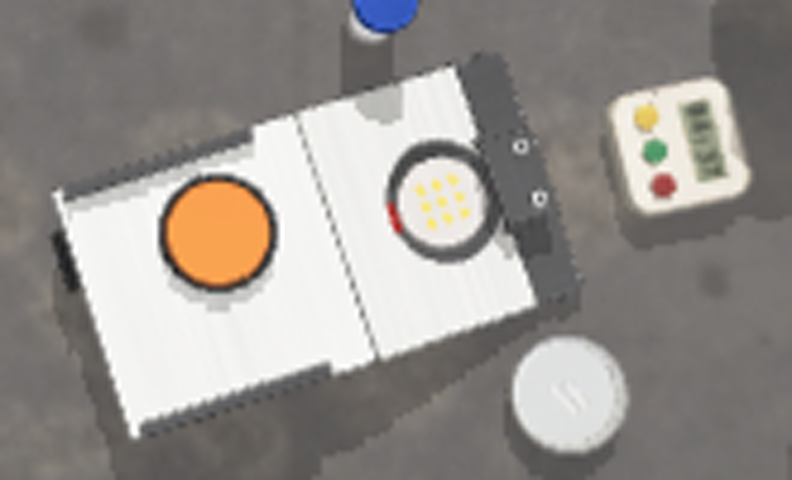

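The crop shows the landing's rear corners at (60,190) and (133,436), and the slope edge from (297,113) to (377,357). The disc is at (218,232), slightly off the axis, and the red catch is at (393,217).

Run:
```python
from h import *
c=snap('top')
P=lambda u,v,z:onz(c,235+(u+.5)/4.8-.5,160+(v+.5)/4.8-.5,z)[:2]
r1,r2,s1,s2=P(60,190,36.6),P(133,436,36.6),P(297,113,36.6),P(377,357,36.6)
print(r1,r2,s1,s2,np.linalg.norm(r1-r2),np.linalg.norm(s1-s2))
L=(s1+s2)/2;B=(r1+r2)/2;print(L,B,np.linalg.norm(L-B))
n=lambda a:np.degrees(np.arctan2(a[1],a[0]))
print('yaw',n(L-B),n(s2-s1)+90,n(r2-r1)+90)
hsv=cv2.cvtColor(c['frame'],cv2.COLOR_RGB2HSV)
m=cv2.inRange(hsv,(5,120,150),(22,255,255));m[:,:250]=0;m[:,300:]=0;m[:180]=0;m[240:]=0
M=cv2.moments(m,True);d=onz(c,M['m10']/M['m00'],M['m01']/M['m00'],43.6)[:2];print('disc',d)
yaw=np.radians(n(L-B)); ex=np.array([np.cos(yaw),np.sin(yaw)]);ey=np.array([-ex[1],ex[0]])
O=L+62*ex;print('O',O,'alt',B+190*ex)
for nm,p in (('disc',d),('catch',P(393,217,24)),('recess',P(442,201,18)),('timer',P(678,145,19)),('petri',P(570,395,14)),('vial',P(387,0,60))):
    q=p-O;print(nm,p,q@ex,q@ey)
```

```text
[519.6850727   18.71198605] [397.63388677 -19.62441556] [ 560.32765556 -100.61171613] [ 438.43226449 -140.6102336 ] 127.93033914845499 128.2901701718033
[ 499.37996002 -120.61097486] [ 4.58659480e+02 -4.56214755e-01] 126.86734761716248
yaw -71.27846656533299 -71.83336778780722 -72.56244315821496
disc [498.95763051 -60.53981392]
O [ 519.28003538 -179.3305372 ] alt [ 519.64358163 -180.40326062]
disc [498.95763051 -60.53981392] -119.02833337043083 18.880993957850862
catch [ 509.0942306  -150.79473951] -30.295287642315905 -0.48776572039249066
recess [ 518.02820873 -176.80780692] -2.7910493953173066 -0.3758740414742048
timer [ 548.35260068 -297.05532583] 120.82732749804747 -10.251675077126267
petri [ 420.37060652 -241.60008478] 27.227991825481627 -113.662694562536
vial [ 614.3315074  -142.52605503] -4.348574666340565 101.83536782005024
```

{"method": "jog_arm", "body": {"rows": [[1,1,0,0],[1,1,0,0],[1,1,0,0],[1,1,0,0],[1,1,0,0],[1,1,0,0]], "fingers": -1}}

```text
time: 0.7
tool_pos: [329.6, 368.3, 231.4]
tool_rot: [0.978, -0.208, -0.0, 0.001]
ft_force: [-0.4, 0.2, 0.2]
finger_gap: 0.999
grasp_force: 0.0
```

{"method": "jog_arm", "body": {"rows": [[1,1,0,0],[1,1,0,0],[1,1,0,0],[1,1,0,0],[1,1,0,0],[1,1,0,0]]}}

```text
time: 1.2
tool_pos: [406.2, 171.4, 231.3]
tool_rot: [0.978, -0.209, -0.0, 0.001]
ft_force: [-0.0, 1.1, 0.1]
finger_gap: 0.998
grasp_force: 0.0
```

{"method": "jog_arm", "body": {"rows": [[1,1,0,0],[1,1,0,0],[1,1,0,0],[1,1,0,-0.7],[1,1,0,-0.7],[1,1,0,-0.7],[1,1,0,-0.7],[1,1,0,-0.7],[1,1,0,-0.7],[1,1,0,-0.7]]}}

```text
time: 2.03
tool_pos: [482.4, -21.7, 231.1]
tool_rot: [0.987, 0.159, -0.0, -0.0]
ft_force: [-0.5, 0.3, 0.3]
finger_gap: 1.001
grasp_force: 0.0
```

```bash
cat >> h.py <<'E'
YAW=np.radians(-71.8); EX=np.array([np.cos(YAW),np.sin(YAW)]); EY=np.array([-EX[1],EX[0]]); O=np.array([519.5,-180.0])
from scipy.spatial.transform import Rotation as Ro
def rep(lx=None,ly=None,z=None):
    s=get_state();p=s['tool_pos'];R=Ro.from_quat(s['tool_rot']).as_matrix();q=p[:2]-O
    print('t %.2f lamp x %.1f y %.1f z %.1f'%(s['time'],q@EX,q@EY,p[2]),'ydir-lamp %.2f deg'%(np.degrees(np.arctan2(R[1,1],R[0,1])-YAW)),'tilt',R[:,2].round(4),'gap',round(s['finger_gap'],3),'F',s['ft_force'].round(2),'g',s['grasp_force'])
    if lx is not None:
        T=np.append(O+lx*EX+ly*EY,z); print('shift norm',(R.T@(T-p)/150).round(4))
E
python3 -c "
from h import *
rep(-119.9,17.8,120)"
```

```text
t 2.03 lamp x -162.0 y 14.2 z 231.1 ydir-lamp 0.13 deg tilt [-3.e-04  0.e+00 -1.e+00] gap 1.001 F [-0.48  0.27  0.35] g 0.0
shift norm [0.0235 0.2807 0.7408]
```

{"method": "jog_arm", "body": {"rows": [[0.023,0.28,0.7,0],[0.023,0.28,0.7,0],[0.023,0.28,0.7,0],[0.023,0.28,0.7,0],[0.023,0.28,0.7,0],[0.023,0.28,0.7,0]], "fingers": -0.72}}

```text
time: 2.53
tool_pos: [499.9, -60.1, 127.6]
tool_rot: [0.987, 0.158, 0.001, 0.0]
ft_force: [0.3, -0.4, 0.4]
finger_gap: 0.86
grasp_force: 0.0
```

Run:
```python
from h import *
rep(-119.9,17.8,60)
a=snap('scene');b=snap('top')
i=cv2.resize(a['frame'][110:230,220:380],None,fx=3,fy=3,interpolation=cv2.INTER_CUBIC)
j=cv2.resize(b['frame'][150:270,210:330],None,fx=3,fy=3,interpolation=cv2.INTER_CUBIC)[:360]
cv2.imwrite('pics/p1.png',np.hstack([i[:,:420],j])[:,:,::-1])
```

```text
t 2.53 lamp x -120.1 y 18.8 z 127.6 ydir-lamp -0.03 deg tilt [ 2.3e-03 -2.0e-04 -1.0e+00] gap 0.86 F [ 0.35 -0.41  0.44] g 0.0
shift norm [-0.0078  0.0007  0.4508]
```

View pics/p1.png

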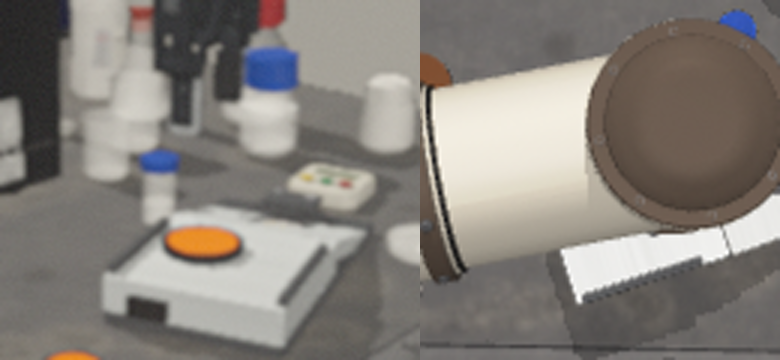

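The scene crop shows the fingers hanging above the disc. The disc is at (203,242), and the arm blocks it in the top view.

{"method": "jog_arm", "body": {"rows": [[-0.006,0,0.25,0],[-0.006,0,0.5,0],[-0.006,0,0.58,0],[-0.006,0,0.58,0],[-0.006,0,0.58,0]]}}

```text
time: 3.05
tool_pos: [498.9, -60.3, 40.5]
tool_rot: [0.987, 0.158, 0.001, 0.0]
ft_force: [0.7, 0.4, 0.2]
finger_gap: 0.857
grasp_force: 0.0
```

Run:
```python
from h import *
rep(-119.9,17.8,30)
a=snap('scene')
i=cv2.resize(a['frame'][140:230,230:360],None,fx=6,fy=6,interpolation=cv2.INTER_CUBIC)
cv2.imwrite('pics/p2.png',i[:,:,::-1])
```

```text
t 3.05 lamp x -120.2 y 17.8 z 40.5 ydir-lamp 0.04 deg tilt [ 2.e-03 -1.e-04 -1.e+00] gap 0.857 F [0.71 0.37 0.18] g 0.0
shift norm [-0.0004  0.0016  0.0697]
```

View pics/p2.png

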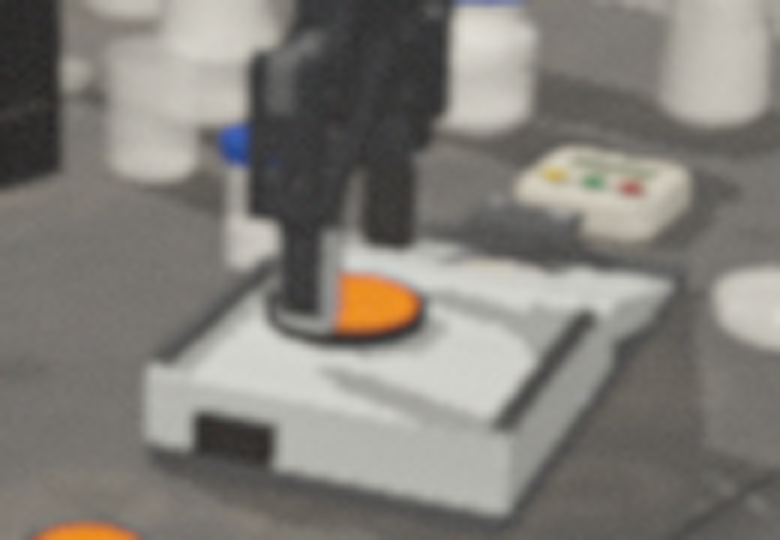

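The picture shows the rear fingertip at (310,325), hanging just behind and above the disc's rear rim, and the front finger at (390,235) ahead of it. They straddle the disc as planned.

{"method": "jog_arm", "body": {"rows": [[0,0,0.02,0],[0,0,0.04,0],[0,0,0.055,0],[0,0,0.055,0]]}}

```text
time: 3.43
tool_pos: [497.8, -60.8, 31.3]
tool_rot: [0.987, 0.158, 0.0, -0.0]
ft_force: [0.4, 0.5, 0.7]
finger_gap: 0.861
grasp_force: 0.0
```

{"method": "jog_arm", "body": {"rows": [[0,0,0.01,0],[0,0,0.015,0],[0,0,0.015,0]]}}

```text
time: 3.68
tool_pos: [497.8, -60.8, 28.7]
tool_rot: [0.987, 0.158, -0.0, 0.0]
ft_force: [-0.7, 0.6, 1.0]
finger_gap: 0.863
grasp_force: 0.0
```

{"method": "jog_arm", "body": {"rows": [[0,0,0.007,0],[0,0,0.013,0],[0,0,0.013,0]]}}

```text
time: 3.93
tool_pos: [498.0, -60.8, 27.9]
tool_rot: [0.987, 0.158, 0.0, 0.0]
ft_force: [-2.8, 0.9, 7.6]
finger_gap: 0.858
grasp_force: 4.3
```

{"method": "jog_arm", "body": {"rows": [[0,0,-0.03,0],[0,0,-0.03,0],[0,0,-0.03,0]]}}

```text
time: 4.18
tool_pos: [498.0, -60.8, 31.5]
tool_rot: [0.987, 0.158, 0.0, -0.0]
ft_force: [-0.3, -0.4, 0.1]
finger_gap: 0.859
grasp_force: 0.0
```

{"method": "jog_arm", "body": {"rows": [[0,0,0,0],[0,0,0,0],[0,0,0,0],[0,0,0,0],[0,0,0,0]], "fingers": -0.3}}

```text
time: 4.6
tool_pos: [498.4, -61.0, 32.4]
tool_rot: [0.987, 0.158, 0.0, 0.0]
ft_force: [-1.4, 0.5, 8.5]
finger_gap: 0.663
grasp_force: 65.6
```

```bash
python3 -c "
from h import *
rep(-119.9,0,31)"
```

```text
t 4.60 lamp x -119.7 y 17.1 z 32.4 ydir-lamp 0.04 deg tilt [ 1.e-03 -5.e-04 -1.e+00] gap 0.663 F [-1.4   0.54  8.49] g 65.60704504420809
shift norm [-0.114  -0.0016  0.0095]
```

{"method": "jog_arm", "body": {"rows": [[0,0,-0.012,0],[-0.04,0,-0.012,0],[-0.08,0,-0.012,0],[-0.116,0,-0.012,0],[-0.116,0,-0.012,0],[-0.116,0,-0.012,0]]}}

```text
time: 5.1
tool_pos: [480.7, -66.4, 33.0]
tool_rot: [0.987, 0.158, -0.0, 0.0]
ft_force: [0.2, -0.8, -0.1]
finger_gap: 0.671
grasp_force: 63.7
```

{"method": "jog_arm", "body": {"rows": [[0,0,0,0],[0,0,0,0],[0,0,0,0],[0,0,0,0],[0,0,0,0]], "fingers": -0.72}}

```text
time: 5.52
tool_pos: [481.4, -66.2, 33.2]
tool_rot: [0.987, 0.158, 0.0, 0.0]
ft_force: [0.2, -0.2, 0.1]
finger_gap: 0.859
grasp_force: 0.0
```

Run:
```python
from h import *
rep(-119.9,0,31)
a=snap('scene')
i=cv2.resize(a['frame'][140:230,230:360],None,fx=6,fy=6,interpolation=cv2.INTER_CUBIC)
cv2.imwrite('pics/p3.png',i[:,:,::-1])
```

```text
t 5.52 lamp x -120.0 y -0.6 z 33.2 ydir-lamp -0.02 deg tilt [ 1.e-04  0.e+00 -1.e+00] gap 0.859 F [ 0.17 -0.21  0.12] g 0.0
shift norm [0.004  0.0008 0.0145]
```

View pics/p3.png

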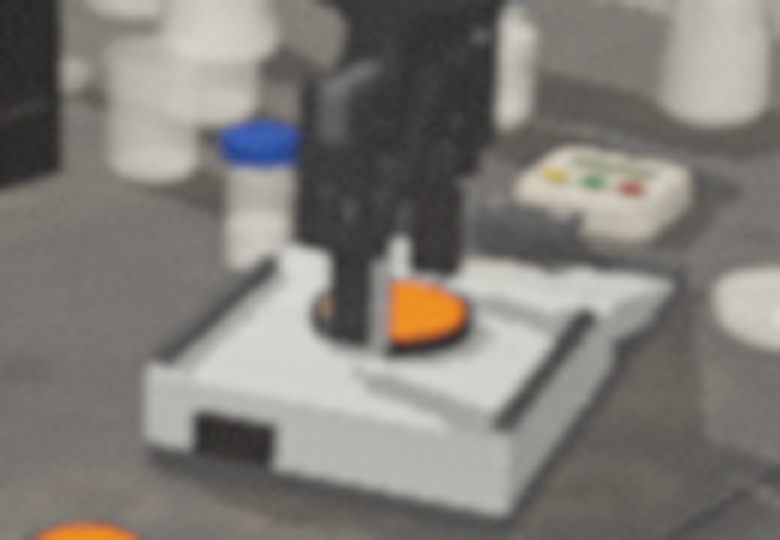

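The disc is now near the landing's centre line, at about (392,312), with the open fingers straddling it. Next I lower the tips slightly and push with the rear finger.

{"method": "jog_arm", "body": {"rows": [[0.004,0.01,0.02,0],[0.004,0.06,0.021,0],[0.004,0.11,0.021,0],[0.004,0.16,0.021,0],[0.004,0.21,0.021,0],[0.004,0.26,0.021,0],[0.004,0.31,0.021,0],[0.004,0.36,0.021,0],[0.004,0.39,0.021,0],[0.004,0.4,0.021,0]]}}

```text
time: 6.4
tool_pos: [500.9, -123.9, 30.0]
tool_rot: [0.988, 0.157, 0.0, 0.0]
ft_force: [-0.5, 0.2, 0.9]
finger_gap: 0.866
grasp_force: 0.1
```

```bash
cat >> h.py <<'E'
def orange(z=43.6):
    a=snap('scene');hsv=cv2.cvtColor(a['frame'],cv2.COLOR_RGB2HSV)
    m=cv2.inRange(hsv,(5,150,120),(22,255,255));m[:150]=0;m[225:]=0;m[:,:255]=0;m[:,360:]=0
    x,y,w,h=cv2.boundingRect(m)
    for u,v in((x,y+h/2),(x+w,y+h/2),(x+w/2,y),(x+w/2,y+h)):
        q=onz(a,u,v,z)[:2]-O;print('edge px',u,v,'lamp',q@EX,q@EY)
    return a
E
python3 -c "
from h import *
rep(-10,0,30);orange()"
```

```text
t 6.40 lamp x -59.1 y -0.2 z 30.0 ydir-lamp -0.08 deg tilt [ 2.e-04 -0.e+00 -1.e+00] gap 0.866 F [-0.47  0.19  0.93] g 0.1401417749002576
shift norm [ 0.0016  0.3274 -0.    ]
edge px 292 183.0 lamp -82.4543478261748 22.136345673745783
edge px 316 183.0 lamp -59.22047714812042 -26.595199706053496
edge px 304.0 178 lamp -41.45951756385301 8.223463501560076
edge px 304.0 188 lamp -98.43626635581029 -12.080728285093615
```

{"method": "jog_arm", "body": {"rows": [[0.001,0.04,0,0],[0.001,0.08,0,0],[0.001,0.12,0,0],[0.001,0.16,0,0],[0.001,0.2,0,0],[0.001,0.24,0,0],[0.001,0.28,0,0],[0.001,0.3,0,0],[0.001,0.3,0,0]]}}

```text
time: 7.2
tool_pos: [515.0, -166.5, 29.9]
tool_rot: [0.988, 0.158, 0.0, 0.0]
ft_force: [0.4, 0.5, 0.8]
finger_gap: 0.857
grasp_force: 0.0
```

Run:
```python
from h import *
rep(0,0,28)
a=orange(36)
i=cv2.resize(a['frame'][140:230,250:380],None,fx=6,fy=6,interpolation=cv2.INTER_CUBIC)
cv2.imwrite('pics/p4.png',i[:,:,::-1])
```

```text
t 7.20 lamp x -14.3 y -0.0 z 29.9 ydir-lamp -0.07 deg tilt [ 2.e-04 -1.e-04 -1.e+00] gap 0.857 F [0.39 0.46 0.8 ] g 0.0
shift norm [0.0004 0.0951 0.013 ]
edge px 0 0.0 lamp -6351.721910054644 -8367.720226821804
edge px 0 0.0 lamp -6351.721910054644 -8367.720226821804
edge px 0.0 0 lamp -6351.721910054644 -8367.720226821804
edge px 0.0 0 lamp -6351.721910054644 -8367.720226821804
```

View pics/p4.png

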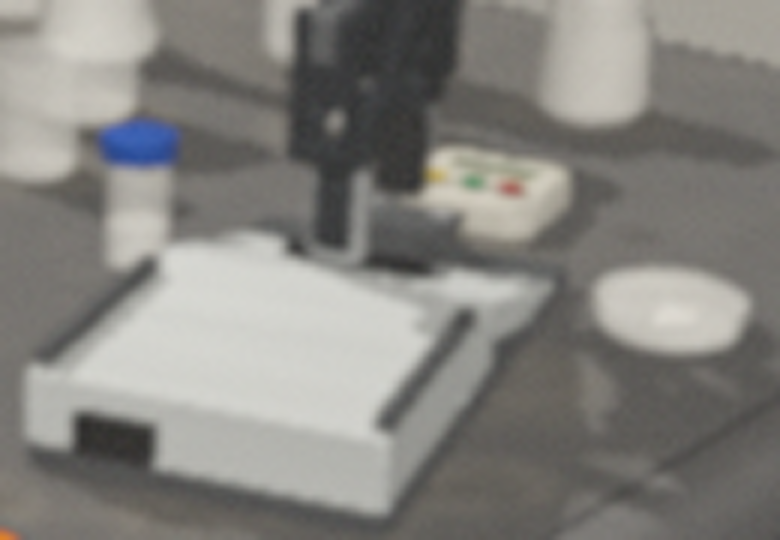

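The disc has tipped onto the slope. Its dark rim shows on both sides of the finger at (300,245) and (410,268), and the rear fingertip is behind it. I continue down the slope.

{"method": "jog_arm", "body": {"rows": [[0,0.02,0.002,0],[0,0.04,0.008,0],[0,0.06,0.014,0],[0,0.08,0.02,0],[0,0.1,0.026,0],[0,0.1,0.026,0]]}}

```text
time: 7.75
tool_pos: [519.6, -180.5, 25.9]
tool_rot: [0.987, 0.158, -0.0, 0.0]
ft_force: [-0.9, 0.3, -0.2]
finger_gap: 0.857
grasp_force: 0.0
```

```bash
python3 -c "
from h import *
rep(10,0,24)"
```

```text
t 7.75 lamp x 0.5 y -0.1 z 25.9 ydir-lamp -0.05 deg tilt [-2.e-04 -1.e-04 -1.e+00] gap 0.857 F [-0.95  0.28 -0.25] g 0.0
shift norm [0.0007 0.0635 0.0124]
```

{"method": "jog_arm", "body": {"rows": [[0,0.004,0.008,0],[0,0.004,0.012,0],[0,0.004,0.012,0]]}}

```text
time: 8.0
tool_pos: [519.5, -180.5, 24.1]
tool_rot: [0.987, 0.158, -0.0, -0.0]
ft_force: [0.6, 1.1, 0.8]
finger_gap: 0.859
grasp_force: 0.0
```

{"method": "jog_arm", "body": {"rows": [[0,0.01,0.008,0],[0,0.02,0.012,0],[0,0.03,0.015,0],[0,0.03,0.015,0]]}}

```text
time: 8.33
tool_pos: [521.1, -185.1, 21.9]
tool_rot: [0.987, 0.158, -0.0, 0.0]
ft_force: [-0.7, -0.9, -0.2]
finger_gap: 0.86
grasp_force: 0.0
```

Run:
```python
from h import *
rep(10,0,24)
a=orange(30)
i=cv2.resize(a['frame'][160:210,280:350],None,fx=10,fy=10,interpolation=cv2.INTER_CUBIC)
cv2.imwrite('pics/p5.png',i[:,:,::-1])
```

```text
t 8.33 lamp x 5.3 y -0.1 z 21.9 ydir-lamp -0.04 deg tilt [-1.e-04 -0.e+00 -1.e+00] gap 0.86 F [-0.71 -0.87 -0.2 ] g 0.0
shift norm [ 0.0004  0.0311 -0.0137]
edge px 314 182.0 lamp -22.618521769915738 -10.575780745510544
edge px 323 182.0 lamp -13.513602572875847 -29.685580464001067
edge px 318.5 180 lamp -5.739890659996787 -16.195190324376362
edge px 318.5 184 lamp -30.08650589959379 -23.973954982551227
```

View pics/p5.png

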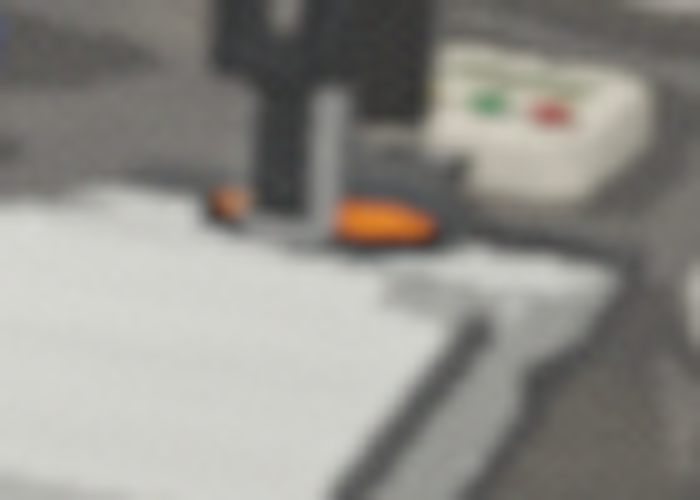

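The disc is on the slope with its rim ring at (210,205)–(440,235), and the finger is well engaged behind it. The last few millimetres go in small steps, watching the force.

{"method": "jog_arm", "body": {"rows": [[0,0.012,0.003,0],[0,0.024,0.006,0],[0,0.024,0.006,0],[0,0.024,0.006,0]]}}

```text
time: 8.72
tool_pos: [522.2, -188.4, 21.1]
tool_rot: [0.987, 0.158, 0.0, 0.0]
ft_force: [-0.6, 0.7, -0.7]
finger_gap: 0.864
grasp_force: 0.0
```

{"method": "jog_arm", "body": {"rows": [[0,0.006,0,0],[0,0.012,0,0],[0,0.012,0,0],[0,0.012,0,0]]}}

```text
time: 9.05
tool_pos: [522.7, -190.0, 21.2]
tool_rot: [0.987, 0.158, 0.0, 0.0]
ft_force: [0.2, 0.4, 0.9]
finger_gap: 0.86
grasp_force: 0.0
```

Run:
```python
from h import *
rep(10,0,24)
a=orange(30)
i=cv2.resize(a['frame'][160:210,280:350],None,fx=10,fy=10,interpolation=cv2.INTER_CUBIC)
cv2.imwrite('pics/p6.png',i[:,:,::-1])
```

```text
t 9.05 lamp x 10.5 y -0.1 z 21.2 ydir-lamp -0.03 deg tilt [ 1.e-04  0.e+00 -1.e+00] gap 0.86 F [0.16 0.41 0.86] g 0.0
shift norm [ 0.0004 -0.0035 -0.0189]
edge px 302 182.0 lamp -34.77525150960692 14.932020260691282
edge px 323 182.0 lamp -13.513602572875847 -29.685580464001067
edge px 312.5 180 lamp -11.88554789684178 -3.2893579221661904
edge px 312.5 184 lamp -36.08745590471814 -11.387641251981988
```

{"method": "jog_arm", "body": {"rows": [[0,0.006,0,0],[0,0.012,0,0],[0,0.012,0,0]]}}

```text
time: 9.35
tool_pos: [523.4, -191.8, 21.2]
tool_rot: [0.987, 0.158, 0.0, 0.0]
ft_force: [1.0, -0.2, -0.2]
finger_gap: 0.858
grasp_force: 0.0
```

{"method": "jog_arm", "body": {"rows": [[0,0.006,0,0],[0,0.012,0,0],[0,0.012,0,0]]}}

```text
time: 9.6
tool_pos: [523.9, -193.5, 21.2]
tool_rot: [0.987, 0.158, 0.0, 0.0]
ft_force: [0.7, 0.1, -0.6]
finger_gap: 0.862
grasp_force: 0.0
```

Run:
```python
from h import *
rep(10,0,24)
a=orange(30)
i=cv2.resize(a['frame'][160:210,280:350],None,fx=10,fy=10,interpolation=cv2.INTER_CUBIC)
cv2.imwrite('pics/p7.png',i[:,:,::-1])
```

```text
t 9.60 lamp x 14.2 y -0.0 z 21.2 ydir-lamp -0.03 deg tilt [ 1.e-04 -0.e+00 -1.e+00] gap 0.862 F [ 0.72  0.09 -0.57] g 0.0
shift norm [ 0.0002 -0.0283 -0.019 ]
edge px 302 182.0 lamp -34.77525150960692 14.932020260691282
edge px 323 182.0 lamp -13.513602572875847 -29.685580464001067
edge px 312.5 180 lamp -11.88554789684178 -3.2893579221661904
edge px 312.5 184 lamp -36.08745590471814 -11.387641251981988
```

View pics/p7.png

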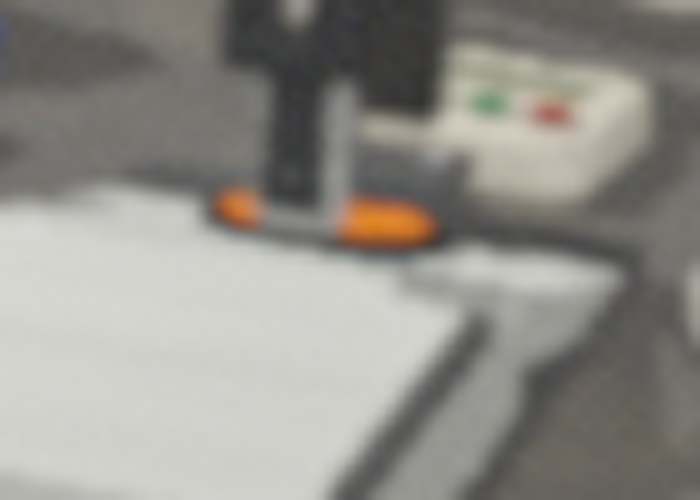

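The disc did not move between the last two looks. It sits at (215–440, 190–245), and the finger now hangs over its rear edge, so its rear is lower than I assumed. I lift off, clear the arm and look from above.

{"method": "jog_arm", "body": {"rows": [[0,0,-0.2,0],[0,0,-0.45,0],[0,-0.2,-0.6,0],[0,-0.45,-0.6,0],[0,-0.7,-0.6,0],[0,-0.95,-0.6,0],[0,-1,-0.6,0],[0,-1,-0.6,0]], "fingers": 1}}

```text
time: 10.32
tool_pos: [476.4, -49.0, 111.6]
tool_rot: [0.987, 0.16, 0.0, -0.0]
ft_force: [-0.0, -0.4, 0.2]
finger_gap: -0.0
grasp_force: 0.0
```

Run:
```python
from h import *
rep(-8,0,60)
b=snap('top');a=snap('scene')
i=cv2.resize(b['frame'][160:245,265:385],None,fx=4.8,fy=4.8,interpolation=cv2.INTER_CUBIC)
j=cv2.resize(a['frame'][160:210,290:340],None,fx=4,fy=4,interpolation=cv2.INTER_CUBIC)
j=np.vstack([j,np.zeros((i.shape[0]-200,200,3),np.uint8)])
cv2.imwrite('pics/p8.png',np.hstack([i,j])[:,:,::-1])
hsv=cv2.cvtColor(b['frame'],cv2.COLOR_RGB2HSV)
m=cv2.inRange(hsv,(5,120,150),(22,255,255));m[:,:295]=0;m[:,350:]=0;m[:180]=0;m[240:]=0
M=cv2.moments(m,True);print(M['m00']);u,v=M['m10']/M['m00'],M['m01']/M['m00'];q=onz(b,u,v,24)[:2]-O;print('disc top',u,v,q@EX,q@EY)
ys,xs=np.nonzero(m);P=np.array([dep(b,x,y) for x,y in zip(xs,ys)]);L=np.c_[(P[:,:2]-O)@EX,(P[:,:2]-O)@EY,np.ones(len(P))]
co=np.linalg.lstsq(L,P[:,2],rcond=None)[0];print('plane z=ax+by+c',co,np.degrees(np.arctan(co[0])),len(P))
print(L[:,0].min(),L[:,0].max())
```

```text
t 10.32 lamp x -137.9 y -0.0 z 111.6 ydir-lamp 0.21 deg tilt [ 5.e-04  3.e-04 -1.e+00] gap -0.0 F [-0.04 -0.38  0.2 ] g 0.0
shift norm [-0.0033  0.8658  0.344 ]
275.0
disc top 329.1781818181818 200.40363636363637 1.941761189984362 0.2242489739357799
plane z=ax+by+c [-2.84902479  0.0437152  32.86168887] -70.659064580476 275
-96.66419218475522 22.16762423627993
```

View pics/p8.png

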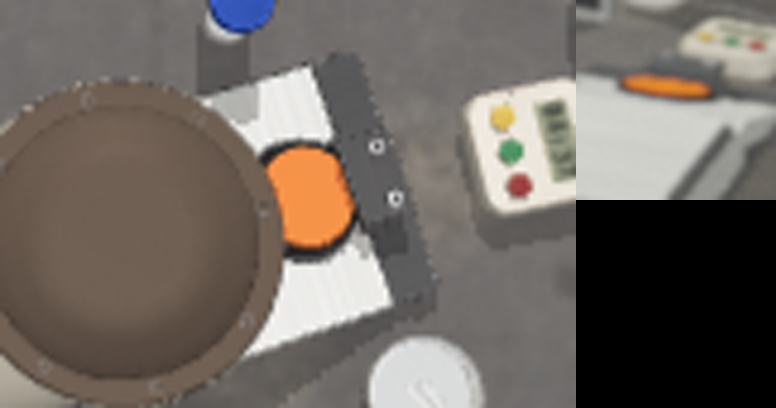

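Seen from above, the disc at (310,195) has its front edge covered by the dark lip, so the leading edge is underneath. The wrist hides the rear edge, so I move further back and check the tilt.

{"method": "jog_arm", "body": {"rows": [[0,-0.2,-0.1,0],[0,-0.4,-0.1,0],[0,-0.5,-0.1,0]]}}

```text
time: 10.67
tool_pos: [454.1, 20.8, 126.7]
tool_rot: [0.988, 0.157, 0.001, -0.0]
ft_force: [-0.8, -0.6, -0.3]
finger_gap: -0.001
grasp_force: 0.0
```

```bash
cat >> h.py <<'E'
def disc():
    b=snap('top')
    hsv=cv2.cvtColor(b['frame'],cv2.COLOR_RGB2HSV)
    m=cv2.inRange(hsv,(5,120,150),(22,255,255));m[:,:295]=0;m[:,350:]=0;m[:180]=0;m[240:]=0
    me=cv2.erode(m,np.ones((3,3)))
    ys,xs=np.nonzero(me);P=np.array([dep(b,x,y) for x,y in zip(xs,ys)]);L=np.c_[(P[:,:2]-O)@EX,(P[:,:2]-O)@EY,np.ones(len(P))]
    k=(P[:,2]>5)&(P[:,2]<45)
    for _ in range(3):
        co=np.linalg.lstsq(L[k],P[k,2],rcond=None)[0];k=np.abs(L@co-P[:,2])<4
    print('plane',co,'tilt',np.degrees(np.arctan(co[0])),k.sum(),len(P))
    ys,xs=np.nonzero(m);Q=np.array([onz(b,x,y,co[2])[:2]-O for x,y in zip(xs,ys)])
    print('x',(Q@EX).min(),(Q@EX).max(),'y',(Q@EY).min(),(Q@EY).max())
    r=cv2.inRange(hsv,(0,150,90),(4,255,255))|cv2.inRange(hsv,(172,150,90),(180,255,255));r[:,:305]=0;r[:,350:]=0;r[:190]=0;r[225:]=0
    print('red px',np.argwhere(r)[:,::-1].tolist())
    return b
E
python3 - <<'E'
from h import *
rep(-8,0,60)
b=disc()
E
```

```text
t 10.67 lamp x -211.2 y 0.6 z 126.7 ydir-lamp -0.12 deg tilt [ 1.5e-03  6.0e-04 -1.0e+00] gap -0.001 F [-0.82 -0.58 -0.33] g 0.0
shift norm [-0.002   1.3548  0.4445]
plane [-2.10354502e-01  3.62687685e-03  2.33551687e+01] tilt -11.879231283487714 233 234
x -22.843270266146263 21.305156095117056 y -24.79974430752675 25.962027051505
red px [[316, 202], [316, 203], [316, 204], [317, 206], [317, 207]]
```

The disc is tilted 11.9° with its centre at about x +2. That puts the front under the lip at the stop and the rear up on the visible red catch. Now I go above its rear half and press.

{"method": "jog_arm", "body": {"rows": [[-0.002,0.27,0,0],[-0.002,0.54,0,0],[-0.002,0.8,0,0],[-0.002,0.9,0,0],[-0.002,0.9,0,0]]}}

```text
time: 11.13
tool_pos: [496.6, -112.2, 125.5]
tool_rot: [0.988, 0.155, -0.0, 0.0]
ft_force: [0.7, 0.1, -0.4]
finger_gap: -0.005
grasp_force: 0.0
```

{"method": "jog_arm", "body": {"rows": [[0,0.2,0.1,0],[0,0.4,0.3,0],[0,0.435,0.5,0],[0,0.435,0.57,0],[0,0.435,0.57,0],[0,0.435,0.57,0]]}}

```text
time: 11.63
tool_pos: [515.6, -169.9, 40.7]
tool_rot: [0.987, 0.158, -0.001, 0.0]
ft_force: [-0.2, -0.1, 0.9]
finger_gap: 0.005
grasp_force: 0.0
```

```bash
python3 -c "
from h import *
rep(-11,0,30)"
```

```text
t 11.63 lamp x -10.8 y -0.5 z 40.7 ydir-lamp -0.00 deg tilt [-1.3e-03 -3.0e-04 -1.0e+00] gap 0.005 F [-0.21 -0.08  0.92] g 0.0
shift norm [ 0.0037 -0.0016  0.0711]
```

{"method": "jog_arm", "body": {"rows": [[0.003,0,0.03,0],[0.003,0,0.06,0],[0.003,0,0.08,0],[0.003,0,0.09,0],[0.003,0,0.09,0]]}}

```text
time: 12.05
tool_pos: [516.3, -169.5, 27.3]
tool_rot: [0.987, 0.158, 0.0, 0.0]
ft_force: [0.2, -0.0, -0.2]
finger_gap: -0.0
grasp_force: 0.0
```

{"method": "jog_arm", "body": {"rows": [[0,0,0.01,0],[0,0,0.02,0],[0,0,0.03,0],[0,0,0.04,0],[0,0,0.04,0]]}}

```text
time: 12.47
tool_pos: [516.3, -169.8, 21.0]
tool_rot: [0.987, 0.158, 0.0, -0.0]
ft_force: [0.1, -0.5, 0.2]
finger_gap: -0.0
grasp_force: 0.0
```

{"method": "jog_arm", "body": {"rows": [[0,0,0.01,0],[0,0,0.02,0],[0,0,0.03,0],[0,0,0.03,0]]}}

```text
time: 12.8
tool_pos: [516.3, -169.9, 17.1]
tool_rot: [0.987, 0.158, -0.0, 0.0]
ft_force: [-1.4, 0.7, 4.7]
finger_gap: -0.003
grasp_force: 2.6
```

{"method": "jog_arm", "body": {"rows": [[0,0,0.006,0],[0,0,0.01,0],[0,0,0.01,0]]}}

```text
time: 13.05
tool_pos: [516.3, -169.9, 17.1]
tool_rot: [0.987, 0.158, -0.0, 0.0]
ft_force: [-3.6, 2.1, 15.0]
finger_gap: 0.001
grasp_force: 7.3
```

{"method": "jog_arm", "body": {"rows": [[0,0,-0.2,0],[0,0,-0.5,0],[0,-0.3,-0.7,0],[0,-0.6,-0.7,0],[0,-0.9,-0.7,0],[0,-1,-0.7,0],[0,-1,-0.7,0]]}}

```text
time: 13.63
tool_pos: [467.9, -23.7, 120.7]
tool_rot: [0.987, 0.161, 0.0, -0.0]
ft_force: [-0.6, 0.3, -0.4]
finger_gap: -0.001
grasp_force: 0.0
```

{"method": "jog_arm", "body": {"rows": [[0,-0.25,0,0],[0,-0.4,0,0],[0,-0.4,0,0]]}}

```text
time: 13.88
tool_pos: [450.0, 31.7, 120.2]
tool_rot: [0.987, 0.16, 0.0, -0.0]
ft_force: [0.3, 0.6, -0.1]
finger_gap: -0.0
grasp_force: 0.0
```

Run:
```python
from h import *
rep()
b=disc()
i=cv2.resize(b['frame'][160:260,265:395],None,fx=6,fy=6,interpolation=cv2.INTER_CUBIC)
cv2.imwrite('pics/p9.png',i[:,:,::-1])
```

```text
t 13.88 lamp x -222.8 y 0.1 z 120.2 ydir-lamp 0.17 deg tilt [ 1.e-04  3.e-04 -1.e+00] gap -0.0 F [ 0.33  0.58 -0.07] g 0.0
plane [-4.01105487e-03 -1.71982499e-02  1.69741009e+01] tilt -0.22981528295908404 257 258
x -24.833265576187905 22.762497171056726 y -25.05207463112675 25.47925947805097
red px [[316, 202], [316, 203], [316, 204], [317, 204], [317, 205], [317, 206], [318, 206], [317, 207], [318, 207]]
```

View pics/p9.png

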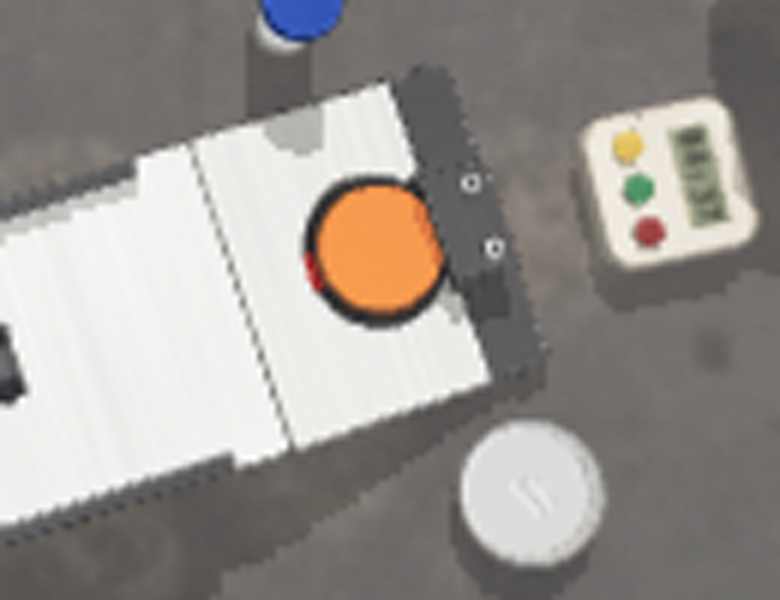

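The disc at (378,250) lies flat, with its top at z 17.0 and a tilt of 0.2°. Its front is under the lip, and the red catch at (314,272) is out over the rear edge. The vial, petri dish and timer are where they were.

```bash
python3 -c "
from plant import *
print(sign_off())"
```

```text
the job is handed in; nothing more can be done
None
```

The orange filter disc is seated flat under the lip, the red catch has snapped out over its rear edge, and the vial, petri dish and timer are undisturbed; I handed the job in at about 14 s.

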